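# Close the controller case: tip its stiff cover over and press it home

### The job

The sheet-metal cover of the controller case stands open, leaning back beyond upright on its stiff hinge. Push it gently from behind, over past upright, just until its own weight takes it; let go there and let it fall shut by itself without riding it down. It comes to rest propped a little open on the black catch pin: then press its free edge down with a firm, patient push, never hard, until the slow, stiff pin has given way and the cover is fully home, leave it so, and do not disturb the things lying around.

Things in the scene. Friction and masses are not known exactly. Their poses are not given: they have to be found in the camera images.
- case: the controller case, an open-topped sheet-steel box fixed to a low rubber plinth, 180 mm (its x) by 260 mm (its y) by 90 mm high, walls 3 mm, circuit boards inside. Origin: centre of its underside, 0 to 25 mm above the bench. Its +x side carries the hinge, its -x side is the free side with the catch; z is up.
- cover (a joint): angle of the cover, rad: 0 fully home on a hard stop, 1.57 upright, starts 1.70 to 1.88, stop at 1.95. Flat aluminium plate, 184 mm from hinge to free edge, 268 mm wide, 4 mm thick, 14 mm rims turned inward, 0.4 to 0.65 kg. Push it gently, under 15 N; once it falls do not touch it between 0.6 and 0.1 rad. It lands on the catch pin at about 0.05 rad, then needs slow pressing home.
- cover_hinge (a point): middle of the hinge axis, on the case's upper +x edge, 90 mm above its underside; the axis runs along the case's y. The hinge is stiff (0.2 N m friction, 0.15 N m s/rad damping): it holds the cover where it is left, until 0.3 to 0.65 rad past upright (joint 1.25 to 0.92, by its hidden weight) it falls by itself within 4 s. A push 110 mm from the axis takes 2 to 5 N.
- cover_edge (a point): a point on the outer face of the cover near its free edge, mid-width, 165 mm from the hinge axis, straight above the catch pin when the cover is shut: the place to press. When fully home it is 94 mm above the case's underside. Its z is the outward normal of the outer face (up when shut).
- catch_top (a point): top of the black round catch pin, 16 mm across, inside the middle of the free side, 165 mm from the hinge axis; at first 8 mm above the rim. It sinks straight down, stiff and damped: about 8 N plus 2.5 N for each mm/s, so a quick push meets a high force; it does not spring back. Home shows as a force that no longer fades. Never press the cover with more than 30 N.
- meter_mid (a point): bystander: grey hand-held meter, 140 x 75 x 34 mm with a round dial, lying flat; its centre
- spool_mid (a point): bystander: black spool standing on end, 60 mm across, 50 mm high; its centre
- driver_grip (a point): bystander: screwdriver lying flat; the middle of its handle

How it is judged:
On the way, in this order (a step that is already met when the one before it is completed fails the run):
1. the cover has been pushed past upright by the robot (value of joint cover between 0.6 and 1.45 rad), for 0.1 s.
2. the cover has fallen and rests untouched on the catch pin (value of joint cover between 0.02 and 0.09 rad and contact force between each of the arm, the fingers and cover below 0.2 N), for 0.2 s.
3. the free edge has been pressed down until the cover is home (value of joint cover below 0.006 rad), for 0.1 s.
At the end, for the whole second after the job is handed in: the cover is fully home (joint below 0.006 rad, its free edge within 1 mm of the stop) and at rest, the robot off it (value of joint cover below 0.006 rad and velocity of joint cover between -0.05 and 0.05 rad/s); the robot touches nothing.
It fails at once if the cover is ridden down: touched between 0.6 and 0.1 rad (value of joint cover between 0.1 and 0.6 rad and contact force between any of the arm, the fingers and cover above 0.5 N).
It fails at once if the standing cover is shoved with more than 15 N (value of joint cover above 0.6 rad and contact force between any of the arm, the fingers and cover above 15 N).
It fails at once if the cover is pressed with more than 30 N (contact force between any of the arm, the fingers and cover above 30 N).
It fails at once if a bystander is moved by more than 15 mm (distance of any of meter_mid, spool_mid, driver_grip from where it was at the start of the episode above 0.015 m).
It also fails if it takes over 72 s, if anything falls off the work surface, if the arm or the gripper's body presses on something with over 40 N, if the wrist force passes 120 N, or if a joint passes its speed limit or range.

### The arm

A 7-joint arm with a two-finger parallel gripper is mounted at the origin on the work surface. World frame = base frame: x ahead of the robot, y to its left, z up, the work surface at z = 0. Lengths are in m, angles in rad, forces in N, time in s.
With the tool pointing down it reaches from about 0.425 to 0.925 m from the base axis. Payload 6.8 kg.
Tool frame: the origin (TCP) lies midway between the tips of the shut fingers; the grasp point (between the pads) lies 19 mm behind it; z points along the fingers, x is the direction in which the jaws open and shut, and the axes are right-handed (so a half turn about z gives the same grasp; the last joint's range is limited). The gripper opens to 85 mm and grips with 20 to 120 N. Pads are 22 mm wide; open, the fingers measure 114 mm over their backs; the gripper's body (76 mm by 85 mm) begins 54 mm behind the grasp point. The pads swing forward as they close: fully open they stand 13 mm farther back than shut.
Start: joints at [-1.246, 0.477, 0.022, 1.555, -0.011, 1.109, -0.083], TCP at [0.283, 0.613, 0.231] pointing down, gripper open.
Joint ranges: [-2.96, 2.96], [-0.34, 2.1], [-1.41, 1.46], [0.24, 2.44], [-1.37, 4.51], [0.17, 1.92], [-2.96, 2.96]. Speed limits (rad/s): [2.39, 2.39, 3.14, 3.14, 3.14, 3.14, 3.14].

### API

Orientations are given as a unit quaternion [x, y, z, w].
In Python, from plant import arm, eyes, finish_job, nets gives the robot as it stands.
- The arm moves only by the shell command python3 -m crank 'ROWS' [OPENING] [FORCE]. ROWS is JSON, a list of rows, each a list of 2 entries, a list of its own where there are three numbers: the shift along the tool's x, y, z scaled (see below), then the turn about the tool's z scaled (see below). In form: [[[dx, dy, dz], twist], ...]. A call has 1 to 8 rows; each row shifts and turns the commanded pose from where the row before left it, along the tool's axes as they then stand; what a row does not reach is not made up. The controller multiplies each number of a shift by 20 mm and each number of a turn by 90 degrees. A row lasts 1/12 s, in which the tool goes at most 41.7 mm and 7.16 degrees, less where a joint would pass 70% of its speed; a pose out of reach is approached as far as the arm can. A call with a number of a shift or a turn outside -1 to 1 is refused whole. A call with a gripper value outside its range is refused whole. OPENING is the finger opening in mm, from 0 to 85.4, set as the call begins (- or left out, the last holds). The fingers move at their own pace and stop on an object; FORCE is the grip in N (left out, the last holds). Time passes only in rows, so rows that do not move let the fingers close. It gives the time, the measured TCP pose, the force and the opening at its end, in the units of the state.
- arm.sense(): the state, without advancing time (a new reading comes with each control period).
- eyes.grab_frame(name): name is "side" or "top" or "wrist"; returns the picture (400x640x3 uint8, red, green, blue); there is no depth.
- eyes.get_calibration(name): a dict with "vfov" (degrees; the focal length in pixels is half the picture's height over the tangent of half this angle, whatever the lens; pixels are square), "cx", "cy" (the principal point, pixels), "rvec" (rotation vector, rad) and "tvec" (3), from world to camera coordinates, as OpenCV has them; the wrist camera has in their place "tool_from_camera" (4x4, takes a point from camera to tool coordinates, whose origin is the TCP and whose axes are the tool frame's). Camera axes: x right, y down, z forward; pixel columns grow to the right and rows downward; lengths in m; the calibration is good to about 2 mm. A picture is of the moment at which its call begins: read the wrist's pose just before it. get_calibration takes no time and is no camera call.
- finish_job(): hands the job in, once; it reports no verdict.
Trained networks look in the newest picture that a camera, given by its name, has taken for a name from the list of things; names that differ only in an ending like _2 or _b are one class to them, and where a whole thing is asked for, a point or a joint stands for the part that bears it (a point fixed in the world has none). Each returns a list of dicts, best first, with "p" (0 to 1); they miss things now and then, are a little off and sometimes report something else, mostly with a low value. They report only what shows in the picture. A call takes as long as a camera call.
- nets.recognise(camera, label): "point" ([x, y, z] in m, in the coordinates of the camera as it stood for that picture, good to about 4 mm: the middle of the surface that is visible of it).
The state is a dict: "time_s": time; "joints": joint angles; "qvel": joint speeds; "joint_efforts": joint torques, N m; "ee_pos": TCP position; "tool_rot": TCP orientation; "contact_force": force on the tool from outside, world axes, zero at the start; "wrist_torque": the same for the moment, N m; "grip_width": finger opening in m.
Only numpy, scipy, OpenCV 4.12 (cv2) and the standard library are available. Lean on these libraries where they do the work, as an engineer would, in place of code of your own. Each camera call takes 0.05 s, during which the arm holds its last target. There are 200 camera calls.

## Working session

There is one attempt and no reset: what is moved stays moved. The work goes in short steps, Python scripts to look and compute and a shell command to move; the robot and the scene stay as the last step left them, time stands still between calls to the robot, and variables do not carry over. Pictures are saved under pics/ and viewed, on a budget of 10 in all, crops included, one or two more only if the job needs it, and the job is handed in when it is done.

```bash
ls; mkdir -p pics; cat > h.py <<'E'
import numpy as np, cv2
from scipy.spatial.transform import Rotation as R
from plant import arm, eyes, finish_job, nets
def look(cam,labels=(),save=None):
    s=arm.sense(); im=eyes.grab_frame(cam); c=eyes.get_calibration(cam)
    if save: cv2.imwrite('pics/'+save,im[:,:,::-1])
    out={}
    for l in labels:
        for d in nets.recognise(cam,l)[:2]:
            p=np.array(d['point'])
            if 'rvec' in c:
                w=R.from_rotvec(np.ravel(c['rvec'])).as_matrix().T@(p-np.ravel(c['tvec']))
            else:
                t=np.array(c['tool_from_camera'])@np.r_[p,1]
                w=np.array(s['ee_pos'])+R.from_quat(s['tool_rot']).apply(t[:3])
            print(cam,l,np.round(w,3),round(d['p'],2))
    return im,c,s
E
python3 - <<'E'
from h import *
L=['case','cover','cover_hinge','cover_edge','catch_top','meter_mid','spool_mid','driver_grip']
a,_,_=look('side',L,'s1.png'); b,_,s=look('top',L,'t1.png')
print(s)
E
```

```text
pics
side case [0.559 0.072 0.115] 0.97
side cover [0.545 0.086 0.237] 0.88
side cover_hinge [0.539 0.087 0.233] 0.78
side cover_edge [0.543 0.088 0.231] 0.59
side catch_top [ 0.539 -0.098  0.111] 0.56
side catch_top [0.544 0.086 0.233] 0.19
side spool_mid [0.613 0.304 0.033] 0.65
side spool_mid [0.461 0.309 0.047] 0.59
top case [0.537 0.022 0.06 ] 0.76
top cover [0.526 0.08  0.226] 0.91
top cover_hinge [0.529 0.081 0.229] 0.62
top cover_edge [0.527 0.084 0.224] 0.88
top catch_top [ 0.536 -0.103  0.119] 0.41
top meter_mid [0.608 0.296 0.033] 0.74
top spool_mid [0.457 0.295 0.051] 0.95
top spool_mid [0.607 0.294 0.035] 0.32
top driver_grip [ 0.491 -0.332  0.024] 0.78
{'time_s': 0.45, 'joints': array([-1.24610378,  0.47707859,  0.02237832,  1.55550085, -0.01147829,
        1.10931126, -0.08306143]), 'qvel': array([-0.00064379, -0.00063429,  0.00083597, -0.0005489 ,  0.00213805,
       -0.0007796 ,  0.00018478]), 'joint_efforts': array([-1.62749504e-03, -5.95708787e+01,  1.60391394e+00, -2.81209427e+01,
        1.23299420e-02,  3.05786605e-03, -1.94706894e-05]), 'ee_pos': array([0.28307377, 0.61272559, 0.23121209]), 'tool_rot': array([ 8.42426949e-01,  5.38810568e-01, -6.78810176e-05,  5.08665120e-05]), 'contact_force': array([ 0.22000098, -0.25167641, -0.22833883]), 'wrist_torque': array([ 0.00060754, -0.02121958,  0.01433174]), 'grip_width': 0.08554607815000324}
```

View images.

```bash
python3 -c "
import cv2,numpy as np
a=cv2.imread('pics/s1.png');b=cv2.imread('pics/t1.png');cv2.imwrite('pics/m1.png',np.vstack([a,b])[:, :])
im=cv2.imread('pics/m1.png');cv2.imwrite('pics/m1.png',cv2.resize(im,(480,600)))"
```

```text
(no output)
```

View pics/s1.png

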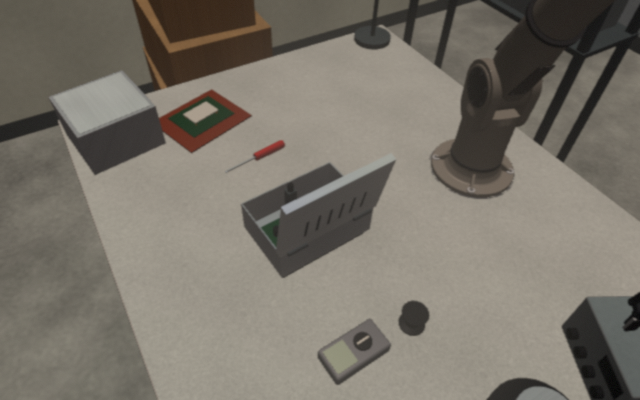

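View pics/t1.png

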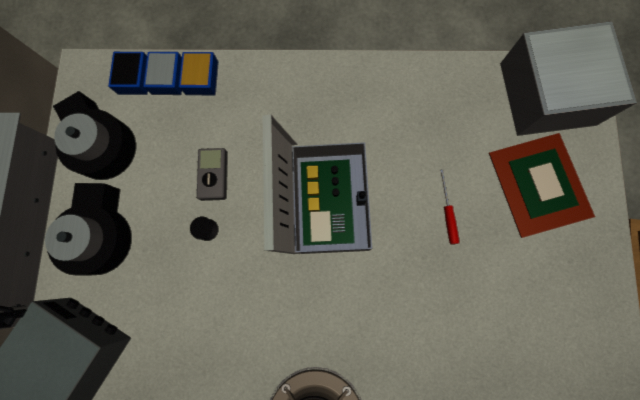

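The cover (hinge side toward world +y) stands open. In the top view the case rim corners are near (366,145), (370,250), (297,252) and (295,147). The meter (212,173) and spool (204,228) lie behind it, with the driver (451,220) on the far side. I'll zoom in for the corners.

```bash
python3 - <<'E'
import cv2,numpy as np
a=cv2.imread('pics/s1.png')[145:285,230:410];b=cv2.imread('pics/t1.png')[105:265,250:390]
a=cv2.resize(a,None,fx=2.2*1,fy=2.2,interpolation=3);a=cv2.resize(a,(450,350),interpolation=3) # 2.5x
b=cv2.resize(b,(350,400),interpolation=3) # 2.5x
c=np.zeros((400,800,3),np.uint8);c[:350,:450]=a;c[:,450:]=b
cv2.imwrite('pics/z1.png',c)
E
```

```text
(no output)
```

View pics/z1.png

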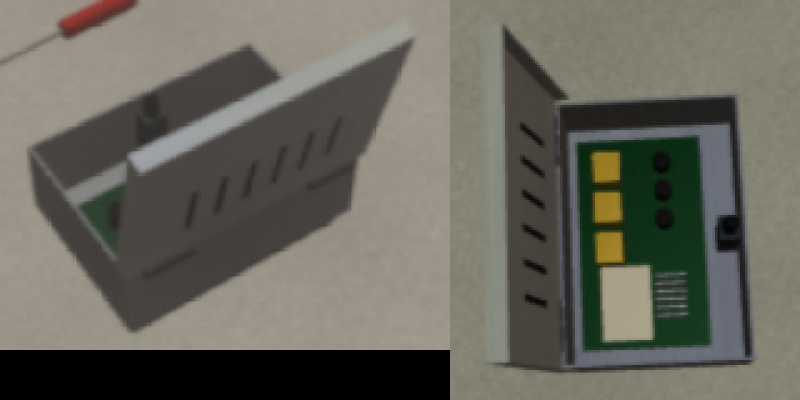

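```bash
cat > fit.py <<'E'
from h import *
from scipy.optimize import least_squares
def proj(cam,P):
    c=eyes.get_calibration(cam);f=200/np.tan(np.radians(c['vfov']/2))
    q=R.from_rotvec(np.ravel(c['rvec'])).apply(P)+np.ravel(c['tvec'])
    return q[:2]/q[2]*f+[c['cx'],c['cy']]
def cov(th,r,y,n=4): # r along plate from hinge, n outward normal offset; hinge at (.09,0,.09)
    return [.09-r*np.cos(th)+n*np.sin(th)*1, y, .09+r*np.sin(th)+n*np.cos(th)]
# case +y -> world -x roughly when case +x -> world +y:  yaw=90deg: y_case -> -x
def pts(th):
    return [('top',(364.8,143.4),[-.09,-.13,.09]),('top',(370.8,249),[-.09,.13,.09]),
    ('top',(294,253),[.09,.13,.09]),('top',(295.2,144.2),[.09,-.13,.09]),('top',(362,195),[-.075,0,.098]),
    ('side',(242,205),[-.09,-.13,.09]),('side',(330,163.4),[-.09,.13,.09]),('side',(290,183),[-.075,0,.098]),
    ('side',(284,277),[.09,-.13,0]),
    ('side',(286,215),cov(th,.184e0,-.134,4e-3)),('side',(395.2,160.2),cov(th,.184,.134,4e-3)),
    ('top',(265.2,115.8),cov(th,.184,-.134,4e-3)),('top',(265.2,249.4),cov(th,.184,.134,4e-3))]
def res(v):
    x,y,z,yaw,th=v; M=R.from_euler('z',yaw)
    return np.concatenate([proj(c,M.apply(p)+[x,y,z])-u for c,u,p in pts(th)])
if __name__=='__main__':
    s=least_squares(res,[.53,-.02,.015,1.57,1.8],loss='soft_l1')
    print(s.x);print(np.round(res(s.x).reshape(-1,2),1))
    x,y,z,yaw,th=s.x;M=R.from_euler('z',yaw)
    for n,p in dict(hinge=[.09,0,.09],edge=cov(th,.165,0),edge_home=[-.075,0,.094],push110=cov(th,.11,0)).items(): print(n,np.round(M.apply(p)+[x,y,z],4))
E
python3 fit.py
```

```text
[ 0.53365328 -0.0255673   0.01604437  1.63140215  1.73748605]
[[ 0.2  0.2]
 [ 0.2  0.6]
 [ 0.3 -0.7]
 [-2.8  2.6]
 [-0.1 -0.2]
 [-1.2 -1.1]
 [ 0.  -0.6]
 [ 0.4  1. ]
 [-2.9  1.6]
 [-1.7 -0.5]
 [-0.2  0. ]
 [-0.8  0.6]
 [-0.3  1.1]]
hinge [0.5282 0.0643 0.106 ]
edge [ 0.2876  4.0289 -0.3949]
edge_home [ 0.5382 -0.1004  0.11  ]
push110 [ 0.2882  4.0198 -0.4492]
```

```bash
python3 -m crank '[[[0,0,-0.5],-0.0785],[[0,0,-0.5],-0.0785],[[0,0,0],-0.0785],[[0,0,0],-0.0785],[[-0.9,0.42,0],0],[[-0.9,0.42,0],0],[[-0.9,0.42,0],0],[[-0.9,0.42,0],0]]' 0 20
python3 -m crank '[[[-0.9,0.42,0],0],[[-0.9,0.42,0],0],[[-0.9,0.42,0],0],[[-0.9,0.42,0],0],[[-0.9,0.42,0],0],[[-0.9,0.42,0],0],[[-0.9,0.42,0],0],[[-0.9,0.42,0],0]]'
python3 -m crank '[[[-0.9,0.42,0],0],[[-0.9,0.42,0],0],[[-0.9,0.42,0],0],[[-0.9,0.42,0],0],[[-0.9,0.42,0],0],[[-0.9,0.42,0],0],[[-0.9,0.42,0],0],[[-0.9,0.42,0],0]]'
```

```text
time_s: 1.57
ee_pos: [0.3214, 0.5421, 0.2513]
tool_rot: [0.685, 0.728, 0.0, 0.0]
contact_force: [-0.0, 0.3, -0.4]
grip_width: 0.0002
time_s: 2.23
ee_pos: [0.3972, 0.4023, 0.2515]
tool_rot: [0.685, 0.728, 0.0, 0.0]
contact_force: [0.3, 0.3, 0.3]
grip_width: -0.0002
time_s: 2.9
ee_pos: [0.4729, 0.2627, 0.2515]
tool_rot: [0.685, 0.728, 0.0, 0.0]
contact_force: [-0.1, 1.4, -0.5]
grip_width: -0.0
```

```bash
python3 -m crank '[[[-0.8,0.36,0.1],0],[[-0.8,0.36,0.1],0],[[-0.8,0.36,0.1],0],[[-0.8,0.36,0.1],0],[[-0.8,0.36,0],0],[[-0.8,0.36,0],0],[[0,0,0],0],[[0,0,0],0]]'
python3 - <<'E'
from h import *
a,_,_=look('side',['cover_edge'],'s2.png');b,_,_=look('top',['cover_edge'])
A=cv2.resize(a[110:290,230:430],None,fx=2,fy=2);B=cv2.resize(b[90:270,220:420],None,fx=2,fy=2)
cv2.imwrite('pics/m2.png',np.hstack([A,B])[:,:,::-1])
E
```

```text
time_s: 3.57
ee_pos: [0.5218, 0.1696, 0.2434]
tool_rot: [0.686, 0.727, 0.0, 0.0]
contact_force: [0.2, -0.1, 0.4]
grip_width: 0.0
side cover_edge [0.586 0.088 0.22 ] 0.59
top cover_edge [0.528 0.082 0.223] 0.76
```

View pics/m2.png

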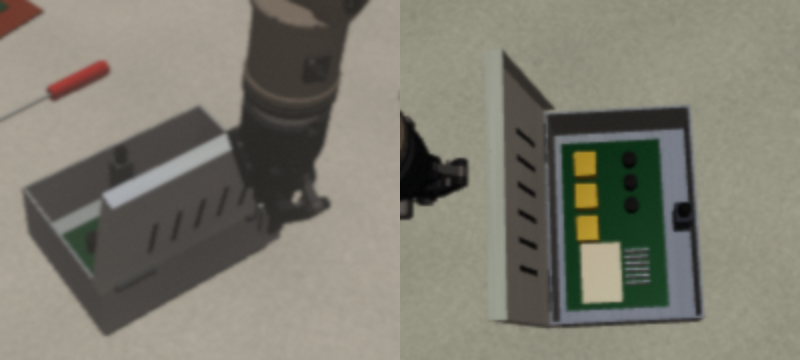

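The gripper stands behind the cover with the tip about 35–50 mm clear (top panel: tip at x≈467, cover edge at x≈497). Next is the slow approach.

```bash
python3 -m crank '[[[-0.25,0,0],0],[[-0.25,0,0],0],[[-0.25,0,0],0],[[-0.2,0,0],0],[[-0.15,0,0],0],[[-0.1,0,0],0],[[-0.1,0,0],0],[[-0.1,0,0],0]]'
for i in 1 2 3 4; do python3 -m crank '[[[-0.1,0,0],0],[[-0.1,0,0],0],[[-0.1,0,0],0],[[-0.1,0,0],0]]'; done
```

```text
time_s: 4.43
ee_pos: [0.5232, 0.1423, 0.2433]
tool_rot: [0.685, 0.728, 0.0, -0.0]
contact_force: [-0.3, -0.1, 0.1]
grip_width: -0.0003
time_s: 4.77
ee_pos: [0.5236, 0.1343, 0.2433]
tool_rot: [0.685, 0.728, -0.0, -0.0]
contact_force: [0.1, -0.2, 0.5]
grip_width: 0.0001
time_s: 5.1
ee_pos: [0.5245, 0.127, 0.244]
tool_rot: [0.685, 0.728, 0.001, 0.0]
contact_force: [-0.7, 2.3, 5.5]
grip_width: -0.0002
time_s: 5.43
ee_pos: [0.5249, 0.1182, 0.2435]
tool_rot: [0.685, 0.728, 0.0, 0.0]
contact_force: [0.4, 1.4, 3.1]
grip_width: -0.0
time_s: 5.77
ee_pos: [0.5249, 0.1101, 0.2431]
tool_rot: [0.685, 0.728, -0.0, -0.0]
contact_force: [0.0, 1.7, 4.5]
grip_width: -0.0002
```

```bash
for i in 1 2 3; do python3 -m crank '[[[-0.1,0,-0.08],0],[[-0.1,0,-0.05],0],[[-0.1,0,0],0],[[-0.1,0,0],0]]'; done
```

```text
time_s: 6.1
ee_pos: [0.5252, 0.1022, 0.2457]
tool_rot: [0.685, 0.728, -0.0, -0.0]
contact_force: [-0.5, 2.2, 1.1]
grip_width: -0.0002
time_s: 6.43
ee_pos: [0.5261, 0.0943, 0.2487]
tool_rot: [0.685, 0.728, 0.0, 0.0]
contact_force: [-0.6, 1.6, 2.1]
grip_width: -0.0001
time_s: 6.77
ee_pos: [0.5267, 0.0863, 0.2512]
tool_rot: [0.685, 0.728, 0.0, 0.0]
contact_force: [0.1, 0.5, 1.4]
grip_width: 0.0001
```

```bash
for i in 1 2 3 4 5; do python3 -m crank '[[[-0.1,0,0.02],0],[[-0.1,0,0.02],0],[[-0.1,0,0.02],0],[[-0.1,0,0.02],0]]' | egrep 'pos|force'; done
```

```text
ee_pos: [0.5273, 0.0782, 0.2498]
contact_force: [-1.1, 0.3, 5.3]
ee_pos: [0.5274, 0.0703, 0.2477]
contact_force: [0.8, 1.7, 0.8]
ee_pos: [0.5278, 0.0623, 0.2461]
contact_force: [-0.3, 0.6, 0.4]
ee_pos: [0.5284, 0.0544, 0.2446]
contact_force: [0.4, 0.9, -0.5]
ee_pos: [0.5288, 0.0464, 0.243]
contact_force: [-0.5, 0.1, 0.2]
```

```bash
for i in 1 2 3; do python3 -m crank '[[[-0.1,0,0.01],0],[[-0.1,0,0.01],0],[[0,0,0],0]]' | egrep 'pos|force'; done
python3 - <<'E'
from h import *
a,_,_=look('side',['cover_edge'],'s3.png');b,_,_=look('top',['cover_edge'])
A=cv2.resize(a[110:290,230:430],None,fx=2,fy=2);B=cv2.resize(b[90:270,220:420],None,fx=2,fy=2)
cv2.imwrite('pics/m3.png',np.hstack([A,B])[:,:,::-1])
E
```

```text
ee_pos: [0.5291, 0.0419, 0.2426]
contact_force: [-0.7, -0.5, 0.4]
ee_pos: [0.5295, 0.0381, 0.2423]
contact_force: [-0.2, -0.5, 0.6]
ee_pos: [0.5296, 0.034, 0.2418]
contact_force: [-0.3, -0.1, -0.2]
side cover_edge [0.557 0.034 0.199] 0.79
top cover_edge [ 0.501 -0.005  0.282] 0.67
```

View pics/m3.png

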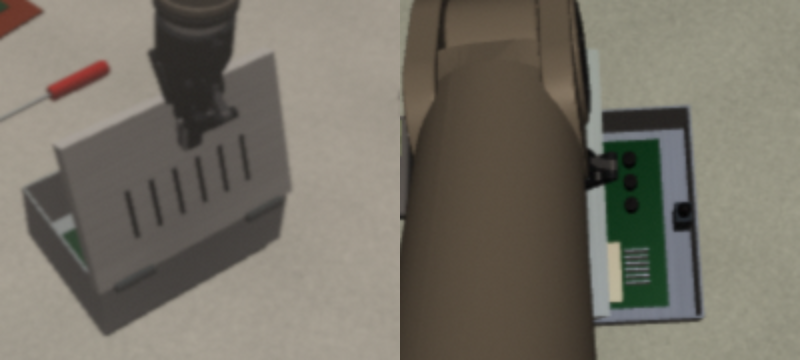

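The cover is past upright, with the tip near mid-width. Its top corners in the side view are about (258.5,184) and (367.5,136.5). I'll estimate the angle from these.

```bash
cat > th.py <<'E'
from fit import *
V=[0.53365328,-0.0255673,0.01604437,1.63140215]
def theta(a,b):
    M=R.from_euler('z',V[3])
    f=lambda t:np.concatenate([proj('side',M.apply(cov(t[0],.184,y,.004))+V[:3])-u for u,y in((a,-.134),(b,.134))])
    s=least_squares(f,[1.2]);print('theta',s.x,s.fun.round(1))
E
python3 -c "
from th import *
theta((258.5,184),(367.5,136.5))"; python3 -m crank '[[[0,0,0],0],[[0,0,0],0],[[0,0,0],0]]'
for i in 1 2; do python3 -m crank '[[[-0.1,0,0.01],0],[[-0.1,0,0.01],0],[[0,0,0],0],[[0,0,0],0]]' | egrep 'pos|force'; done
python3 - <<'E'
from h import *
a,_,_=look('side',[],'s4.png')
cv2.imwrite('pics/m4.png',cv2.resize(a[110:290,230:430],None,fx=2,fy=2)[:,:,::-1])
E
```

```text
theta [1.20766716] [ 0.4  1.4 -1.4  0.5]
time_s: 9.63
ee_pos: [0.5297, 0.0346, 0.2419]
tool_rot: [0.685, 0.728, 0.0, -0.0]
contact_force: [-0.1, 0.6, 0.5]
grip_width: -0.0001
ee_pos: [0.5299, 0.0303, 0.2415]
contact_force: [-0.3, -0.1, -0.6]
ee_pos: [0.5301, 0.0264, 0.241]
contact_force: [0.7, -0.5, 0.3]
```

View pics/m4.png

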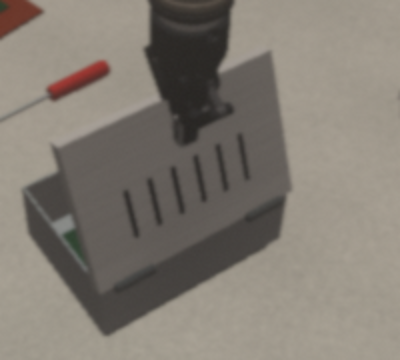

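Cover moved a little (left corner at (53,145) in the crop) and is still held by the hinge. I'll use frame differencing with the arm still to detect when it falls by itself.

```bash
cat > mv.py <<'E'
from h import *
import os,sys
a=eyes.grab_frame('side')[130:260,240:300].astype(float)
if os.path.exists('last.npy') and len(sys.argv)>1: print('diff',abs(a-np.load('last.npy')).mean().round(2))
np.save('last.npy',a)
E
for i in 1 2 3 4; do python3 -m crank '[[[-0.1,0,0.01],0],[[-0.1,0,0.01],0],[[0,0,0],0],[[0,0,0],0]]' | egrep 'pos|force'; python3 mv.py x;python3 -m crank '[[[0,0,0],0],[[0,0,0],0],[[0,0,0],0]]' | egrep 'force'; python3 mv.py x; done
```

```text
ee_pos: [0.5304, 0.0223, 0.2407]
contact_force: [-0.3, -0.8, 0.5]
contact_force: [-0.1, -1.0, -0.5]
diff 0.74
ee_pos: [0.5306, 0.0183, 0.2403]
contact_force: [-0.2, 0.3, -0.2]
diff 1.95
contact_force: [-0.8, 0.2, 0.2]
diff 0.72
ee_pos: [0.5309, 0.0144, 0.2399]
contact_force: [-0.5, 0.6, -0.1]
diff 2.03
contact_force: [-1.4, -0.5, 0.2]
diff 0.73
ee_pos: [0.5311, 0.0103, 0.2395]
contact_force: [-0.9, -0.3, -0.4]
diff 2.25
contact_force: [0.6, -0.6, 0.1]
diff 2.49
```

With the arm still the last difference is 2.49, so the cover has begun to fall. I'll back off.

```bash
python3 -m crank '[[[0.3,0,-0.2],0],[[0.5,0,-0.5],0],[[0.6,0,-0.8],0],[[0.3,0,-0.8],0],[[0,0,-0.5],0]]' | egrep 'time|pos|force'; python3 mv.py x;python3 -m crank '[[[0,0,0],0],[[0,0,0],0],[[0,0,0],0]]' | egrep 'force'; python3 mv.py x; python3 -m crank '[[[0,0,0],0],[[0,0,0],0],[[0,0,0],0],[[0,0,0],0],[[0,0,0],0],[[0,0,0],0]]' | egrep 'time'; python3 mv.py x; python3 -c "
from h import *
a,_,_=look('side',['cover_edge'],'s5.png')
cv2.imwrite('pics/m5.png',cv2.resize(a[110:290,230:430],None,fx=2,fy=2)[:,:,::-1])"
```

```text
time_s: 13.5
ee_pos: [0.5296, 0.0476, 0.2979]
contact_force: [0.0, 0.4, -0.4]
diff 8.29
contact_force: [-0.9, 0.7, 0.0]
diff 10.83
time_s: 14.35
diff 14.23
side cover_edge [ 0.499 -0.33   0.019] 0.7
side cover_edge [ 0.547 -0.019  0.119] 0.58
```

View pics/m5.png

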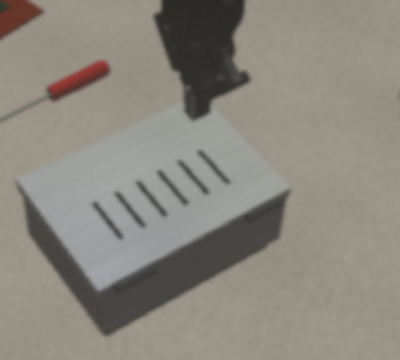

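The cover fell shut untouched. Next the arm goes above the press point.

```bash
python3 -m crank '[[[-0.925,0,0],0],[[-0.925,0,0.4],0],[[-0.925,0,0.4],0],[[-0.925,0,0.4],0],[[-0.925,0,0.4],0],[[-0.925,0,0.4],0],[[-0.925,0,0.4],0],[[-0.925,0,0.4],0]]'| egrep 'time|pos|force'
python3 -m crank '[[[0,0,0.6],0],[[0,0,0.6],0],[[0,0,0.6],0],[[0,0,0.6],0],[[0,0,0.5],0],[[0,0,0.5],0],[[0,0,0.4],0],[[0,0,0],0]]'| egrep 'time|pos|force'
python3 -c "
from h import *
a,_,_=look('side',['cover_edge'],'s6.png');b,_,_=look('top',['cover_edge'])
A=cv2.resize(a[110:290,230:430],None,fx=2,fy=2);B=cv2.resize(b[90:270,220:420],None,fx=2,fy=2)
cv2.imwrite('pics/m6.png',np.hstack([A,B])[:,:,::-1])"
```

```text
time_s: 15.17
ee_pos: [0.538, -0.104, 0.2392]
contact_force: [0.5, -0.5, 0.6]
time_s: 15.83
ee_pos: [0.537, -0.1029, 0.1619]
contact_force: [-0.9, 0.6, -0.1]
side cover_edge [ 0.547 -0.023  0.121] 0.75
top cover_edge [0.558 0.017 0.117] 0.6
top cover_edge [ 0.492 -0.334  0.021] 0.17
```

View pics/m6.png

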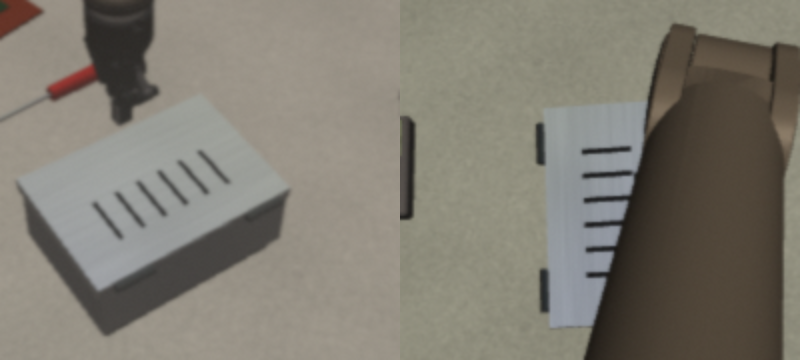

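```bash
python3 -m crank '[[[0.1,0,0.4],0],[[0,0,0.4],0],[[0,0,0.35],0],[[0,0,0.3],0],[[0,0,0.2],0],[[0,0,0.1],0],[[0,0,0],0]]'| egrep 'time|pos|force'
for i in 1 2 3; do python3 -m crank '[[[0,0,0.02],0],[[0,0,0.02],0],[[0,0,0.02],0],[[0,0,0.02],0]]'| egrep 'pos|force';done
```

```text
time_s: 16.62
ee_pos: [0.5375, -0.1012, 0.1278]
contact_force: [-0.8, -0.1, -0.2]
ee_pos: [0.538, -0.1012, 0.1271]
contact_force: [0.2, -0.1, -0.8]
ee_pos: [0.5379, -0.1011, 0.1253]
contact_force: [0.8, -0.5, 0.2]
ee_pos: [0.5379, -0.1012, 0.1241]
contact_force: [-3.0, 1.5, 8.2]
```

```bash
for i in 1 2 3 4; do python3 -m crank '[[[0,0,0.01],0],[[0,0,0.01],0],[[0,0,0.01],0],[[0,0,0.01],0]]'| egrep 'pos|force';done
```

```text
ee_pos: [0.5379, -0.1012, 0.1237]
contact_force: [-3.0, 0.6, 9.2]
ee_pos: [0.5379, -0.1013, 0.1231]
contact_force: [-4.3, 0.7, 9.9]
ee_pos: [0.538, -0.1013, 0.1223]
contact_force: [-4.9, 0.9, 11.8]
ee_pos: [0.5379, -0.1013, 0.1216]
contact_force: [-4.6, -0.0, 11.9]
```

```bash
for i in 1 2 3 4 5; do python3 -m crank '[[[0,0,0.01],0],[[0,0,0.01],0],[[0,0,0.01],0],[[0,0,0.01],0]]'| egrep 'pos|force';done
```

```text
ee_pos: [0.538, -0.1014, 0.1208]
contact_force: [-4.3, 0.8, 12.2]
ee_pos: [0.538, -0.1014, 0.12]
contact_force: [-4.2, 0.4, 11.2]
ee_pos: [0.538, -0.1015, 0.1192]
contact_force: [-3.9, 1.6, 11.4]
ee_pos: [0.538, -0.1015, 0.1185]
contact_force: [-4.2, 0.1, 12.5]
ee_pos: [0.538, -0.1015, 0.1176]
contact_force: [-4.6, -0.3, 13.6]
```

```bash
for i in 1 2 3; do python3 -m crank '[[[0,0,0.01],0],[[0,0,0.01],0],[[0,0,0.01],0]]'| egrep 'pos|force';done
```

```text
ee_pos: [0.538, -0.1015, 0.117]
contact_force: [-4.5, 0.7, 12.1]
ee_pos: [0.538, -0.1015, 0.1165]
contact_force: [-4.7, 0.1, 14.8]
ee_pos: [0.538, -0.1016, 0.1164]
contact_force: [-6.2, 0.4, 19.8]
```

```bash
python3 -m crank '[[[0,0,0],0],[[0,0,0],0],[[0,0,0],0],[[0,0,0],0],[[0,0,0],0],[[0,0,0],0]]'| egrep 'pos|force'; python3 -m crank '[[[0,0,0.01],0],[[0,0,0],0],[[0,0,0],0],[[0,0,0],0],[[0,0,0],0],[[0,0,0],0],[[0,0,0],0],[[0,0,0],0]]'| egrep 'pos|force';python3 -m crank '[[[0,0,0],0],[[0,0,0],0],[[0,0,0],0],[[0,0,0],0],[[0,0,0],0],[[0,0,0],0],[[0,0,0],0],[[0,0,0],0]]'| egrep 'pos|force'
```

```text
ee_pos: [0.538, -0.1015, 0.1164]
contact_force: [-6.5, 0.4, 17.5]
ee_pos: [0.538, -0.1015, 0.1164]
contact_force: [-7.8, 1.1, 19.3]
ee_pos: [0.538, -0.1015, 0.1164]
contact_force: [-6.7, 0.2, 19.2]
```

The force holds steady at 19 N after about 8 mm of sink, so the cover is home. I'll lift off and check.

```bash
python3 -m crank '[[[0,0,-0.05],0],[[0,0,-0.1],0],[[0,0,-0.3],0],[[0,0,-0.8],0],[[0,0,-1],0],[[0,0,-1],0],[[0,0,-1],0],[[0,0,0],0]]'| egrep 'time|pos|force'; python3 -m crank '[[[0,0,-1],0],[[0,0,-1],0],[[0,0,0],0],[[0,0,0],0],[[0,0,0],0]]'| egrep 'time|pos|force'
python3 -c "
from h import *
a=cv2.imread('pics/s6.png')[:,:,::-1];b,_,_=look('side',[],'s7.png');look('top',['meter_mid','spool_mid','driver_grip'])
A,B=[cv2.resize(i[180:280,230:330],None,fx=4,fy=4,interpolation=3) for i in (a,b)]
cv2.imwrite('pics/m7.png',np.hstack([A,B])[:,:,::-1])"
```

```text
time_s: 23.87
ee_pos: [0.5402, -0.1015, 0.2035]
contact_force: [0.5, 0.1, 0.2]
time_s: 24.28
ee_pos: [0.5374, -0.101, 0.2387]
contact_force: [0.8, 0.8, 0.4]
top meter_mid [0.606 0.293 0.029] 0.69
top spool_mid [0.456 0.297 0.05 ] 0.95
top driver_grip [ 0.491 -0.329  0.023] 0.58
```

View pics/m7.png

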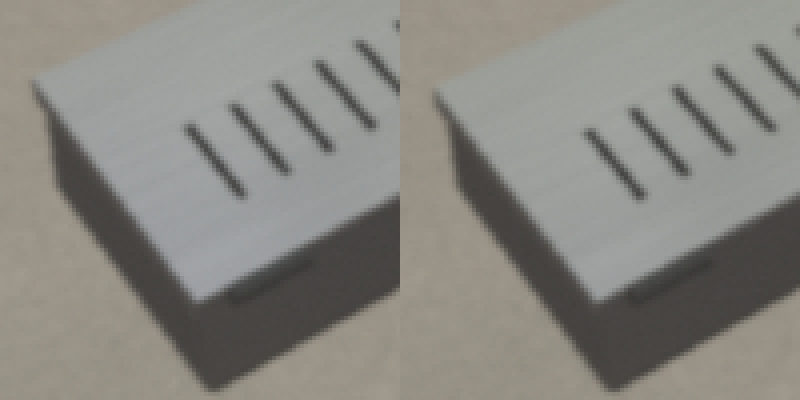

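The free corner dropped from about (33,82) to (33,94) at 4× zoom, roughly 3 px or 8 mm, so the cover is home. The bystanders have not moved.

```bash
python3 -c "
from plant import finish_job; print(finish_job())"
```

```text
the job is handed in; nothing more can be done
None
```

The cover is shut and, by every check I could make, fully home. The job is handed in; it reports no verdict.

- **Push:** I pushed the cover from behind at about 24 mm/s, and no reading passed 6.1 N. When a picture comparison with the arm still showed it falling by itself, I backed off, and it fell shut untouched.
- **Press:** I pressed the free edge at about 2 to 2.4 mm/s, needing 8 to 15 N while the pin sank. After about 8 mm the tool stopped at z = 0.1164. The downward force then stayed near 19 N for more than a second without fading (about 21 N with the sideways part), which means the hard stop.
- **Last checks:** The side view shows the free corner about 3 pixels lower than before pressing, roughly 8 mm. The tool is about 120 mm above the cover and reads only noise. The meter, spool and driver are within about 5 mm of where they started, which is within the networks' error. The last robot time read was 24.3 s of the 72 s allowed.
- **Disagreement:** The tip met the cover about 6 mm higher than my camera fit predicted, so I went by the contact force and how far the pin sank. The joint angle itself could not be read directly.

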